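Load the paint carousel and hold the red pot to the front

TASK

Put the loose red-lidded paint pot into the empty bay of the paint carousel: slide it in along the deck through the bay's mouth until the two orange catches have snapped in behind it, and let go of it. Then turn the carousel by its black centre knob until the red pot stands squarely at the white arrow on the foot, and finish like that, still holding the knob with the fingers so that the carousel stays still. Leave the other things on the worktop where they are.

Things in the scene. Friction and masses are not known exactly. Their poses are not given: they have to be found in the camera images.
- pot_red: the loose paint pot with a red ribbed lid, round, 33 mm across and 34 mm high, 40 g; origin at the centre of its underside, z up. It starts upright on the worktop, in front of or behind the vice on the right
- base: fixed black round foot of the carousel, 164 mm across, on a thin green mat; origin at the centre of its underside (2 mm above the worktop), z up along the carousel's axis; its -x points to the white arrow. The arrow block is 30 mm wide, reaches 100 mm from the axis and stands no higher than the deck
- front_mark (a point): on the white arrow block, 90 mm from the axis, at the height of the deck's top; its -x points outwards from the axis, y along the rim. A pot at the front stands between this point and the axis, on the straight line between them
- carousel: turning wooden deck, 156 mm across and 6 mm thick; origin on the axis at the deck's top face, 34 mm above the worktop, z up along the axis; its +x points to the middle of the empty bay. Two other bays hold a green-lidded (at +120 degrees) and a yellow-lidded pot (-120), fixed, 34 mm high. Turns either way with slight friction (0.05 N m), stays where it is left
- bay_seat (a point): place of the underside's centre of a seated pot, on the deck's top, 48 mm from the axis; +x outwards through the mouth. Side rails 40 mm apart and 8 mm high, an angled back stop; 13 mm outwards two orange sprung catches, 8.5 mm high, 25 mm apart: the pot pushes them aside (5 to 8 N), they close behind it. Housings reach 34 mm to each side, so keep fingertips 10 mm above the deck
- bay_mouth (a point): the mouth of the empty bay at the deck's rim, 78 mm from the axis, at the height of the deck's top; flared guides 8 mm high stand at 42 to 50 mm width; +x points outwards
- knob: black knurled round centre knob on a thin steel stem, 29 mm across; origin on the axis at its underside, 42 mm above the deck's top; it is 28 mm high with a 1.5 mm cap (top at 71.5 mm above the deck), turns with the deck; can be gripped at any yaw
- solder_reel: white reel of solder, 44 mm across, 26 mm high, bystander; origin at the centre of its underside
- glue_bottle: blue bottle with a yellow cap, 34 mm across and 122 mm high, bystander; origin at the centre of its underside
- side_cutter: side cutter with blue grips, 124x45x12 mm, lying flat, bystander; origin at the centre of its underside
- tweezers: tweezers, 120x8x7 mm, lying flat, bystander; origin at the centre of its underside
- screwdriver_yel: yellow screwdriver, 114x13x15 mm, lying flat, bystander; origin at the centre of its underside
- eraser: blue eraser, 42x23x12 mm, bystander; origin at the centre of its underside

How it is judged:
By the outcome, as a careful person would: the job done as asked, in the order asked, and still so for the second after the job is handed in, while the arm keeps its last pose, push and grip.
It also fails if it takes over 54 s, if anything falls off the work surface, if the arm or the gripper's body presses on something with over 40 N, if the wrist force passes 120 N, or if a joint passes its speed limit or range.

ROBOT

A 6-joint arm with a two-finger parallel gripper is mounted at the origin on a cart in front of the work surface, level with it; the furniture and walls round the work are solid. World frame = base frame: x ahead of the robot, y to its left, z up, the work surface at z = 0. Lengths are in m, angles in rad, forces in N, time in s.
With the tool pointing down it reaches from about 0.35 to 0.725 m from the base axis. Payload 6 kg.
Tool frame: the origin (TCP) lies midway between the tips of the shut fingers; the grasp point (between the pads) lies bot.tcp_to_grasp behind it (bot.tcp_to_grasp is the distance from the TCP to the grasp point, in m); z points along the fingers, y is the line along which they close (so a half turn about z gives the same grasp; the last joint's range is limited). The gripper opens to 85 mm and grips with 20 to 120 N. Pads are 22 mm wide; open, the fingers measure 114 mm over their backs; the gripper's body (76 mm by 85 mm) begins 54 mm behind the grasp point. The pads swing forward as they close: fully open they stand 13 mm farther back than shut.
Start: joints at [1.603, 0.04, 0.085, 0, -1.615, -0.334], TCP at [0.178, 0.573, 0.208] pointing down, gripper open.
Joint ranges: [-2.56, 2.56], [-1.29, 2.01], [-1.08, 1.49], [-3.29, 1.98], [-2.81, -0.18], [-2.99, 2.99]. Speed limits (rad/s): [2.57, 2.57, 3.01, 3.14, 3.14, 3.14].

INTERFACE

Orientations are given as a unit quaternion [x, y, z, w].
In Python, from station import bot gives the robot as it stands.
- The arm moves only by the shell command python3 inch.py FILE [OPENING], which reads ROWS from the file FILE. ROWS is a JSON list that holds a single list of rows (three levels of brackets), with 1 to 10 rows, each of 4 numbers: dx, dy, dz in m, then a turn about the tool's z in rad; each row shifts and turns the commanded pose from where the row before left it, along the tool's axes as they then stand; what a row does not reach is not made up. A row lasts 1/12 s, in which the tool goes at most 0.0417 m and 0.125 rad, less where a joint would pass 70% of its speed; a pose out of reach is approached as far as the arm can. OPENING is the finger opening in m, set as the command begins (- or left out keeps the last). The fingers move at their own pace and stop on an object; the grip force is fixed at half the most. Time passes only in rows, so rows that do not move let the fingers close. It prints the time, the measured TCP pose, the force, the opening and the grip force at its end. Input that does not fit is refused with a message, and nothing moves.
- bot.read_state(): the state, without advancing time (a new reading comes with each control period).
- bot.snapshot(name): name is "side" or "top"; returns the picture (420x560x3 uint8, blue, green, red); there is no depth.
- bot.get_calibration(name): a dict with "fx", "fy", "cx", "cy" (pixels), "dist_coeffs" ([k1, k2, p1, p2, k3] as OpenCV has them; the pictures are not rectified), "camera_from_world" (4x4, takes a point from world to camera coordinates). Camera axes: x right, y down, z forward; pixel columns grow to the right and rows downward; lengths in m; the calibration is good to about 2 mm. A picture is of the moment at which its call begins. get_calibration takes no time and is no camera call.
- bot.sign_off(): hands the job in; it is judged then, once.
The state is a dict: "time": time; "qpos": joint angles; "joint_vel": joint speeds; "joint_efforts": joint torques, N m; "position": TCP position; "ee_rot": TCP orientation; "contact_force": force on the tool from outside, world axes, zero at the start; "moment": the same for the moment, N m; "grip_width": finger opening in m; "grasp_force": force on a finger pad.
Only numpy, scipy, OpenCV 4.12 (cv2) and the standard library are available. Lean on these libraries where they do the work, as an engineer would, in place of code of your own. Each camera call takes 0.05 s, during which the arm holds its last target. There are 200 camera calls.

## Working session

There is one attempt and no reset: what is moved stays moved. The work goes in short steps, Python scripts to look and compute and a shell command to move; the robot and the scene stay as the last step left them, time stands still between calls to the robot, and variables do not carry over. Pictures are saved under pics/ and viewed, at most 10 in all, crops included, and the job is handed in when it is done.

```bash
ls; mkdir -p pics; python3 - <<'E'
from station import bot
import cv2,numpy as np
s=bot.read_state(); print(s['position'],s['ee_rot'],bot.tcp_to_grasp,s['grip_width'],s['time'])
for n in("top","side"):
    cv2.imwrite(f"pics/{n}0.png",bot.snapshot(n)); c=bot.get_calibration(n); print(n,c)
E
```

```text
inch.py
pics
station.py
[0.17816408 0.57254746 0.20726639] [ 9.88635980e-01 -1.50326640e-01 -6.87410010e-05  8.92292119e-04] 0.0187 0.08511775035542715 0.0
top {'fx': 460.68885615319317, 'fy': 460.68885615319317, 'cx': 287.65066624870866, 'cy': 211.73658923173113, 'dist_coeffs': array([0.04405458, 0.        , 0.        , 0.        , 0.        ]), 'camera_from_world': array([[-0.27626341, -0.96107908, -0.0023494 ,  0.06508695],
       [-0.90563135,  0.26114167, -0.33412106,  0.5595424 ],
       [ 0.32173028, -0.09017773, -0.94252724,  0.87054381],
       [ 0.        ,  0.        ,  0.        ,  1.        ]])}
side {'fx': 396.8191238362974, 'fy': 396.8191238362974, 'cx': 281.11069608110284, 'cy': 207.0505814557674, 'dist_coeffs': array([-0.08237813,  0.        ,  0.        ,  0.        ,  0.        ]), 'camera_from_world': array([[ 0.98650581, -0.1624879 , -0.02009901, -0.57760134],
       [-0.08358287, -0.39424755, -0.91519548,  0.09365056],
       [ 0.14078421,  0.90452559, -0.40250871,  0.90998322],
       [ 0.        ,  0.        ,  0.        ,  1.        ]])}
```

View pics/top0.png

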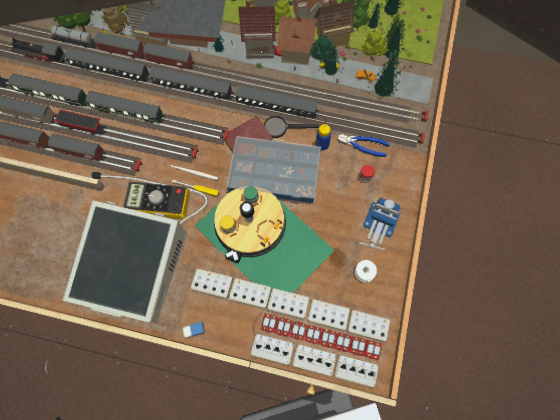

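View pics/side0.png

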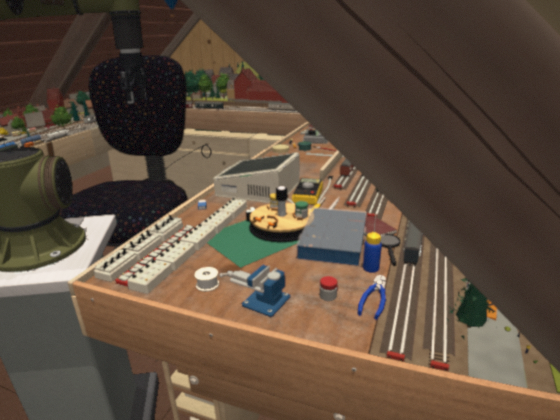

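The top view shows the carousel at about (249,221), the white arrow at (233,256), the orange catches near (268,235), and the red pot at (367,172), behind the vice. In the side view the red pot is at (328,288). Next I'll measure them.

```bash
cat > h.py <<'E'
from station import bot
import cv2,numpy as np
def ray(n,uv):
    c=bot.get_calibration(n); K=np.array([[c['fx'],0,c['cx']],[0,c['fy'],c['cy']],[0,0,1]])
    p=cv2.undistortPoints(np.array(uv,float).reshape(-1,1,2),K,c['dist_coeffs']).reshape(-1,2)
    T=c['camera_from_world'];R=T[:3,:3]
    return -R.T@T[:3,3], np.c_[p,np.ones(len(p))]@R
def onz(n,uv,z):
    o,d=ray(n,uv); return o+d*((z-o[2])/d[:,2])[:,None]
def two(a,b):
    o1,d1=ray("top",a);o2,d2=ray("side",b);d1,d2=d1[0],d2[0]
    k=np.linalg.lstsq(np.c_[d1,-d2],o2-o1,rcond=None)[0]
    p,q=o1+k[0]*d1,o2+k[1]*d2; return (p+q)/2,np.linalg.norm(p-q)
def pix(n,p):
    c=bot.get_calibration(n); K=np.array([[c['fx'],0,c['cx']],[0,c['fy'],c['cy']],[0,0,1]]);T=c['camera_from_world']
    return cv2.projectPoints(np.array(p,float).reshape(-1,3),cv2.Rodrigues(T[:3,:3])[0],T[:3,3],K,c['dist_coeffs'])[0].reshape(-1,2)
def blobs(im,lo,hi,box,amin=8):
    h=cv2.cvtColor(im,cv2.COLOR_BGR2HSV); m=cv2.inRange(h,lo,hi)
    k=np.zeros_like(m);x0,y0,x1,y1=box;k[y0:y1,x0:x1]=255;m&=k
    n,l,s,c=cv2.connectedComponentsWithStats(m)
    return [(c[i].round(1).tolist(),s[i].tolist()) for i in range(1,n) if s[i,4]>=amin],m
E
python3 - <<'E'
from h import *
t=cv2.imread('pics/top0.png');s=cv2.imread('pics/side0.png')
for n,im,box in(("top",t,(345,155,385,190)),("side",s,(310,270,345,305))):
    im_=cv2.cvtColor(im,cv2.COLOR_BGR2HSV)
    im2=im.copy(); h=(im_[...,0].astype(int)+90)%180; im_[...,0]=h; rb=cv2.cvtColor(im_,cv2.COLOR_HSV2BGR)
    b,m=blobs(rb,(80,130,70),(100,255,255),box); print(n,"red",b)
    for c,st in b: print(onz(n,c,.034),onz(n,c,.029))
b,m=blobs(t,(18,80,120),(30,255,255),(205,180,295,260),100);print("deck",b)
print("orange",[(b,onz("top",b[0],.04)) for b in blobs(t,(5,170,120),(15,255,255),(205,180,295,260))[0]])
print("white",[(b,onz("top",b[0],.034)) for b in blobs(t,(0,0,170),(180,60,255),(222,245,245,268))[0]])
print("black",[(b,onz("top",b[0],.105)) for b in blobs(t,(0,0,0),(180,255,50),(235,195,260,225))[0]])
cv2.imwrite('pics/c.png',np.hstack([cv2.resize(t[175:275,200:300],(400,400),interpolation=2),cv2.resize(t[130:230,310:410],(400,400),interpolation=2)]))
E
```

```text
top red [([367.3, 170.7], [361, 164, 14, 14, 151])]
[[ 0.62267425 -0.30282221  0.034     ]] [[ 0.62461564 -0.30435135  0.029     ]]
side red [([328.5, 282.1], [320, 276, 18, 14, 200])]
[[ 0.62030426 -0.31114873  0.034     ]] [[ 0.62240553 -0.30414922  0.029     ]]
deck [([248.7, 221.6], [214, 188, 70, 65, 2972])]
orange []
white [(([232.0, 254.6], [226, 251, 12, 9, 54]), array([[0.51562177, 0.04502725, 0.034     ]]))]
black [(([248.0, 213.8], [241, 209, 13, 9, 57]), array([[ 0.5711794 , -0.01110385,  0.105     ]]))]
```

View pics/c.png

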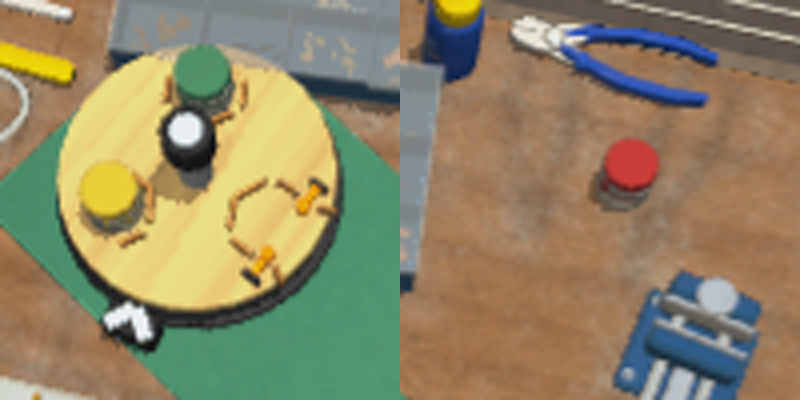

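The crop shows the knob cap at about (246,207), and the catches at (278.5,224) and (265.5,241). The green lid is at (250.7,192.5), the yellow at (227,222), and the arrow at (232,255).

```bash
python3 - <<'E'
from h import *
from scipy.optimize import least_squares
t=cv2.imread('pics/top0.png')
b,m=blobs(t,(15,70,110),(32,255,255),(208,180,292,262),100)
m=cv2.morphologyEx(m,cv2.MORPH_OPEN,np.ones((3,3)))
c=max(cv2.findContours(m,0,1)[0],key=cv2.contourArea)
P=onz("top",c.reshape(-1,2),.034)[:,:2]
f=lambda q:np.hypot(*(P-q[:2]).T)-q[2]
r=least_squares(f,[.55,0,.078],loss='soft_l1',f_scale=.001); ctr=r.x[:2];print("deck",r.x,np.abs(r.fun).mean())
cp=blobs(t,(0,0,140),(180,50,255),(238,198,256,216),4)[0];print(cp,[onz("top",b[0],.1055) for b in cp])
g=blobs(t,(60,60,40),(85,255,255),(242,184,262,202))[0];y=blobs(t,(20,160,120),(30,255,255),(215,210,240,232))[0]
for nm,bl in(("g",g),("y",y)):
  for q in bl: 
    p=onz("top",q[0],.068)[0]; d=p[:2]-ctr; print(nm,q,p,np.hypot(*d),np.degrees(np.arctan2(d[1],d[0])))
for nm,uv,z in(("c1",(278.1,223.9),.0425),("c2",(265.1,240.6),.0425),("arrow",(232,254.6),.034)):
    p=onz("top",uv,z)[0]; d=p[:2]-ctr; print(nm,p,np.hypot(*d),np.degrees(np.arctan2(d[1],d[0])))
E
```

```text
deck [ 0.58359431 -0.00938551  0.0747103 ] 0.012102852769187013
[([246.0, 207.1], [242, 203, 9, 9, 58])] [array([[ 0.5864913 , -0.01077517,  0.1055    ]])]
g ([250.2, 192.8], [244, 186, 14, 15, 152]) [ 0.6305553  -0.02814072  0.068     ] 0.050567696930904626 -21.770711625135586
y ([226.6, 222.1], [220, 216, 15, 15, 160]) [0.57899866 0.03743395 0.068     ] 0.04704446506640525 95.60601237250407
c1 [ 0.55259693 -0.06934271  0.0425    ] 0.06749595851001072 -117.33858803073961
c2 [ 0.52367944 -0.03190137  0.0425    ] 0.06400590633399207 -159.40390279263835
arrow [0.51562177 0.04502725 0.034     ] 0.08706901924915812 141.3223480853315
```

```bash
cat >> h.py <<'E'
from scipy.spatial.transform import Rotation as Rn
def go(x,y,z):
    s=bot.read_state(); R=Rn.from_quat(s['ee_rot']).as_matrix()
    print("t",round(s['time'],2),"pos",s['position'].round(4),"yawx",np.degrees(np.arctan2(R[1,0],R[0,0])).round(2),"q",s['qpos'].round(2),"F",s['contact_force'].round(1),"w",round(s['grip_width'],4),"tool delta",(R.T@(np.array([x,y,z])-s['position'])).round(4))
E
echo '[[[0,0,-0.02,-0.12],[0,0,0,-0.12]]]' > m.json && python3 inch.py m.json
python3 - <<'E'
from h import *
s=cv2.imread('pics/side0.png')
print(blobs(s,(0,0,140),(180,60,255),(265,175,297,200),3)[0])
print("cap proj",pix("side",[.5865,-.0108,.1055]),"pot",two((367.3,170.7),(328.5,282.1)), "vice",onz("top",(384,200),.05))
go(.6235,-.3038,.15)
E
```

```text
time: 0.27
position: [0.1789, 0.5733, 0.2309]
ee_rot: [1.0, -0.028, 0.001, -0.001]
contact_force: [1.8, -0.4, 2.0]
grip_width: 0.0855
grasp_force: 0.0
[([270.6, 180.7], [265, 175, 13, 17, 119]), ([280.9, 187.1], [277, 185, 8, 5, 30]), ([294.0, 186.0], [293, 185, 3, 3, 3]), ([266.0, 199.0], [265, 199, 3, 1, 3])]
cap proj [[281.37175119 186.9395543 ]] pot (array([ 0.62337935, -0.30411413,  0.02933953]), np.float64(0.0020594683625074156)) vice [[ 0.53882706 -0.3098423   0.05      ]]
t 0.27 pos [0.1789 0.5733 0.2309] yawx -3.24 q [ 1.6   0.04  0.13  0.   -1.65 -0.09] F [ 1.8 -0.4  2. ] w 0.0855 tool delta [0.4934 0.8508 0.0794]
```

```bash
echo '[[[0,0,0,-0.122],[0,0,0,-0.122],[0,0,0,-0.122],[0,0,0,-0.122],[0,0,0,-0.122],[0,0,0,-0.122],[-0.0085,0.04,0,0],[-0.0085,0.04,0,0],[-0.0085,0.04,0,0],[-0.0085,0.04,0,0]]]' > m.json && python3 inch.py m.json 0.06 >/dev/null
echo '[[[-0.0085,0.04,0,0],[-0.0085,0.04,0,0],[-0.0085,0.04,0,0],[-0.0085,0.04,0,0],[-0.0085,0.04,0,0],[-0.0085,0.04,0,0],[-0.0085,0.04,0,0],[-0.0085,0.04,0,0],[-0.0085,0.04,0,0],[-0.0085,0.04,0,0]]]' > m.json && python3 inch.py m.json >/dev/null
echo '[[[-0.0085,0.04,0,0],[-0.0085,0.04,0,0],[-0.0085,0.04,0,0],[-0.0085,0.04,0,0],[-0.0085,0.04,0,0],[-0.0085,0.04,0,0],[-0.0085,0.04,0,0],[-0.0085,0.04,0,0],[0,0,0.03,0],[0,0,0,0]]]' > m.json && python3 inch.py m.json
python3 -c "
from h import *
go(.6234,-.304,.0125)"
```

```text
time: 2.77
position: [0.5768, -0.2336, 0.1903]
ee_rot: [0.945, 0.327, -0.004, -0.004]
contact_force: [-0.8, 1.1, -3.3]
grip_width: 0.0597
grasp_force: 0.0
t 2.77 pos [ 0.5768 -0.2336  0.1903] yawx 38.22 q [-0.07  0.11  0.13 -0.   -1.6   2.3 ] F [-0.8  1.1 -3.3] w 0.0597 tool delta [-0.0059  0.0858  0.1771]
```

```bash
echo '[[[-0.003,0.04,0.01,-0.01],[-0.003,0.04,0.01,0],[0,0.0058,0.035,0],[0,0,0.035,0],[0,0,0.035,0],[0,0,0,0],[0,0,0,0]]]' > m.json && python3 inch.py m.json
python3 -c "
from h import *
go(.6234,-.304,.0125)
cv2.imwrite('pics/s1.png',cv2.resize(bot.snapshot('side')[180:340,220:440],(770,560),interpolation=2))"
```

```text
time: 3.35
position: [0.6261, -0.3026, 0.0725]
ee_rot: [0.943, 0.334, -0.002, -0.001]
contact_force: [-0.4, 0.9, 1.6]
grip_width: 0.0599
grasp_force: 0.0
t 3.35 pos [ 0.6261 -0.3026  0.0725] yawx 39.04 q [-0.16  0.32  0.15  0.   -1.41  2.42] F [-0.4  0.9  1.6] w 0.0599 tool delta [-0.0028 -0.0004  0.06  ]
```

View pics/s1.png

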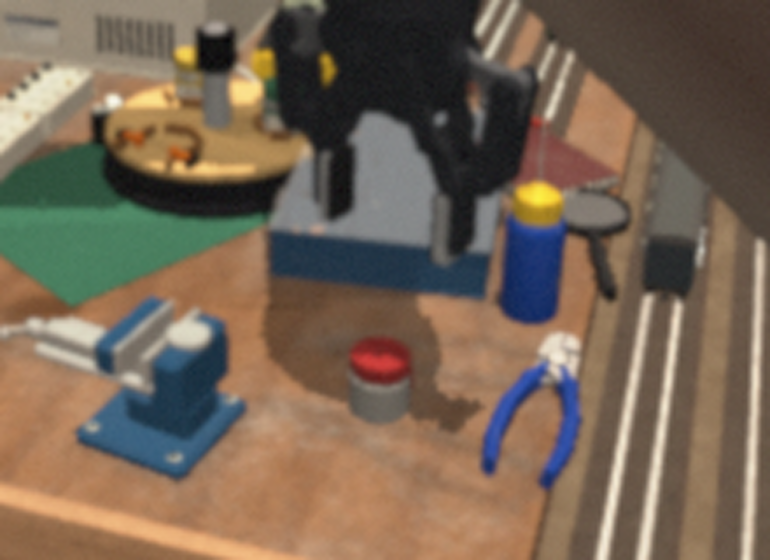

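The side view shows the open fingers above and either side of the red pot, which sits at crop (380,380). The vice and the cutter are both clear, so I'll descend and grip.

```bash
echo '[[[-0.0028,0,0.02,0],[0,0,0.02,0],[0,0,0.015,0],[0,0,0.005,0],[0,0,0,0],[0,0,0,0]]]' > m.json && python3 inch.py m.json
echo '[[[0,0,0,0],[0,0,0,0],[0,0,0,0],[0,0,0,0],[0,0,0,0],[0,0,0,0]]]' > m.json && python3 inch.py m.json 0.02
python3 -c "
from h import *
go(.6234,-.304,.15)"
```

```text
time: 3.9
position: [0.6266, -0.3058, 0.0167]
ee_rot: [0.943, 0.334, 0.001, 0.001]
contact_force: [1.0, 0.5, 0.3]
grip_width: 0.0599
grasp_force: 0.0
time: 4.4
position: [0.6252, -0.3054, 0.0134]
ee_rot: [0.943, 0.334, 0.0, 0.0]
contact_force: [1.0, -0.3, -0.2]
grip_width: 0.0197
grasp_force: 0.0
t 4.4 pos [ 0.6252 -0.3054  0.0134] yawx 38.97 q [-0.17  0.35  0.08  0.   -1.3   2.42] F [ 1.  -0.3 -0.2] w 0.0197 tool delta [-0.0005 -0.0022 -0.1366]
```

```bash
python3 -c "
from h import *
cv2.imwrite('pics/s2.png',np.hstack([cv2.resize(bot.snapshot('side')[240:320,270:390],(480,320),interpolation=2),cv2.resize(bot.snapshot('top')[130:210,320:400],(320,320),interpolation=2)]))"
```

```text
(no output)
```

View pics/s2.png

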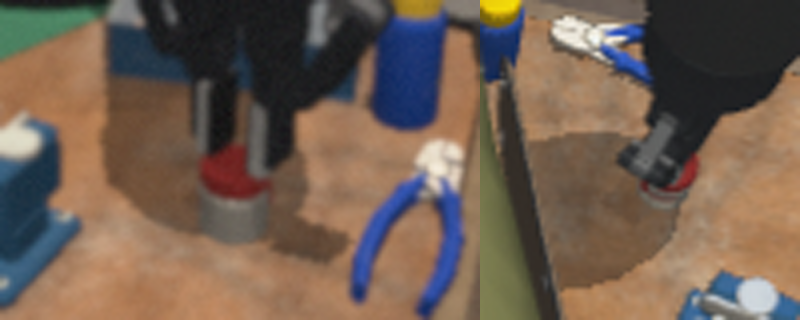

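The fingers closed above or behind the lid: the side crop shows their tips at about (205,150) and (258,175), and the pot hasn't moved. I'll compare the reported TCP with what the cameras see.

```bash
python3 -c "
from h import *
go(.6234,-.304,.0125)
p=bot.read_state()['position'];y=np.array([.629,-.777,0])
for d in(-.01,0,.01):
  for z in (0,.02,.03): print(d,z,'side',((pix('side',p+y*d+[0,0,z])-[270,240])*4).round(),'top',((pix('top',p+y*d+[0,0,z])-[320,130])*4+[480,0]).round())
cv2.imwrite('pics/s3.png',np.hstack([cv2.resize(bot.snapshot('side')[250:310,290:365],(400,320),interpolation=2),cv2.resize(bot.snapshot('top')[140:190,340:390],(400,320)),]))"
```

```text
t 4.5 pos [ 0.6251 -0.3055  0.0133] yawx 38.97 q [-0.17  0.35  0.08  0.   -1.3   2.42] F [ 0.1 -0.5  0.1] w 0.0199 tool delta [-0.0004 -0.0022  0.0008]
-0.01 0 side [[222. 190.]] top [[657. 185.]]
-0.01 0.02 side [[223. 153.]] top [[663. 171.]]
-0.01 0.03 side [[223. 135.]] top [[666. 164.]]
0 0 side [[240. 198.]] top [[666. 173.]]
0 0.02 side [[241. 161.]] top [[672. 158.]]
0 0.03 side [[242. 142.]] top [[675. 151.]]
0.01 0 side [[258. 206.]] top [[675. 160.]]
0.01 0.02 side [[259. 169.]] top [[681. 145.]]
0.01 0.03 side [[260. 151.]] top [[684. 138.]]
```

View pics/s3.png

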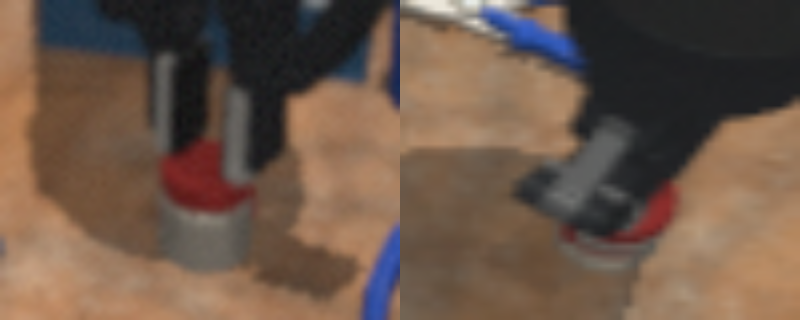

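Laterally the fingers match the reported pose. The tips, though, sit about 20 mm above the reported TCP height, just at the lid top. I'll reopen and go lower, watching the force.

```bash
echo '[[[0,0,0,0],[0,0,0,0],[0,0,0,0],[0,0,0,0],[0,-0.0015,0,0],[0,0,0,0]]]' > m.json && python3 inch.py m.json 0.06
echo '[[[0,0,0.004,0],[0,0,0.004,0],[0,0,0.003,0],[0,0,0,0],[0,0,0,0]]]' > m.json && python3 inch.py m.json 
python3 -c "
from h import *
go(.6234,-.304,.0125)
cv2.imwrite('pics/s4.png',np.hstack([cv2.resize(bot.snapshot('side')[250:310,290:365],(400,320),interpolation=2),cv2.resize(bot.snapshot('top')[140:190,340:390],(400,320)),]))"
```

```text
time: 5.1
position: [0.6241, -0.3041, 0.0134]
ee_rot: [0.943, 0.334, -0.0, 0.0]
contact_force: [-0.5, 0.1, 0.9]
grip_width: 0.0601
grasp_force: 0.0
time: 5.52
position: [0.6239, -0.3042, 0.0018]
ee_rot: [0.943, 0.334, -0.0, -0.0]
contact_force: [-0.1, 0.9, 0.6]
grip_width: 0.0601
grasp_force: 0.0
t 5.52 pos [ 0.6239 -0.3042  0.0018] yawx 38.97 q [-0.17  0.35  0.06  0.   -1.28  2.42] F [-0.1  0.9  0.6] w 0.0601 tool delta [-0.0003 -0.0005 -0.0107]
```

View pics/s4.png

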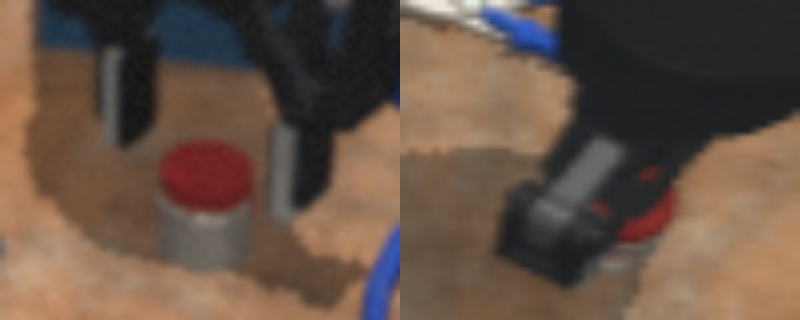

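Tips are now at crop (120,148) and (290,220), straddling the lid at (205,175). That puts them near z≈26 mm while the reported TCP is 1.8 mm. I'll lower another 10 mm and grip 6 mm outward of the pot's centre, which gives more room to the knob later.

```bash
echo '[[[-0.003,0,0.003,0],[-0.003,0,0.003,0],[0,0,0.004,0],[0,0,0,0],[0,0,0,0]]]' > m.json && python3 inch.py m.json 
echo '[[[0,0,0,0],[0,0,0,0],[0,0,0,0],[0,0,0,0],[0,0,0,0]]]' > m.json && python3 inch.py m.json 0.02
python3 -c "
from h import *
go(.6234,-.304,.0125)"
```

```text
time: 6.03
position: [0.6192, -0.308, -0.0082]
ee_rot: [0.943, 0.334, -0.0, -0.0]
contact_force: [-0.2, -0.2, -0.1]
grip_width: 0.0599
grasp_force: 0.0
time: 6.45
position: [0.62, -0.3081, -0.007]
ee_rot: [0.943, 0.334, 0.0, 0.0]
contact_force: [0.5, 0.2, 2.9]
grip_width: 0.0297
grasp_force: 59.6
t 6.45 pos [ 0.62   -0.3081 -0.007 ] yawx 38.98 q [-0.17  0.35  0.04  0.   -1.26  2.42] F [0.5 0.2 2.9] w 0.0297 tool delta [ 0.0052 -0.001  -0.0195]
```

```bash
echo '[[[0,0,-0.02,0],[0,0,-0.03,0],[0,0,-0.03,0],[0,0,-0.03,0],[0,0,0,0],[0,0,0,0]]]' > m.json && python3 inch.py m.json 
cat >> h.py <<'E'
def red(n,box):
    im=bot.snapshot(n); a=cv2.cvtColor(im,cv2.COLOR_BGR2HSV); a[...,0]=(a[...,0].astype(int)+90)%180
    return blobs(cv2.cvtColor(a,cv2.COLOR_HSV2BGR),(80,130,50),(100,255,255),box,20)[0],im
E
python3 - <<'E'
from h import *
p=bot.read_state()['position']; go(.586-.779*.13,-.011-.627*.13,.11)
q=p+[0,0,.04]
for n in("top","side"):
    x,y=pix(n,q)[0].astype(int); b,im=red(n,(x-30,y-30,x+30,y+30)); print(n,(x,y),b)
    cv2.imwrite(f'pics/l_{n}.png',im[y-40:y+40,x-40:x+40])
    print([onz(n,c[0],p[2]+.007+.030) for c in b])
cv2.imwrite('pics/l.png',np.hstack([cv2.resize(cv2.imread(f'pics/l_{n}.png'),(400,400)) for n in("top","side")]))
E
```

```text
time: 6.95
position: [0.6207, -0.3083, 0.1051]
ee_rot: [0.943, 0.334, 0.002, 0.001]
contact_force: [-0.5, 0.5, -1.6]
grip_width: 0.0305
grasp_force: 59.4
t 6.95 pos [ 0.6207 -0.3083  0.1051] yawx 38.97 q [-0.17  0.29  0.18  0.   -1.45  2.42] F [-0.5  0.5 -1.6] w 0.0305 tool delta [ 0.03   -0.2533 -0.0058]
top (np.int64(378), np.int64(148)) []
[]
side (np.int64(330), np.int64(225)) [([327.0, 227.9], [321, 223, 12, 12, 122])]
[array([[ 0.6145449 , -0.31049718,  0.14210722]])]
```

View pics/l.png

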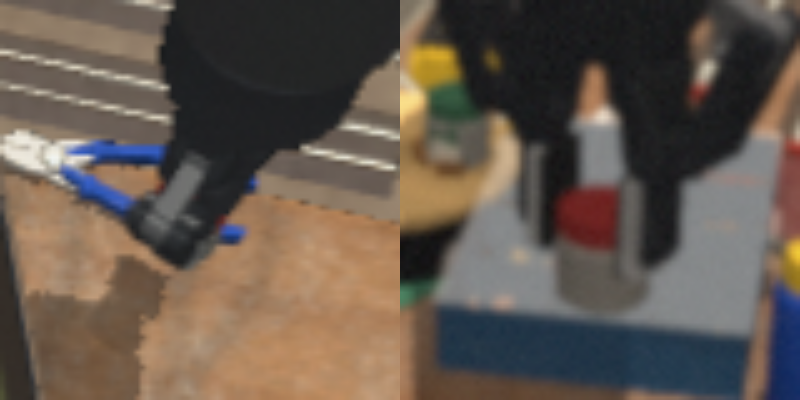

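The pot is held upright, with the lid at side crop (590,215) and the tips about 13 mm above its underside. Now I'll carry it to a point outside the bay mouth.

```bash
echo '[[[0.005,-0.036,0,0],[0.005,-0.036,0,0],[0.005,-0.036,0,0],[0.005,-0.036,0,0],[0.005,-0.036,0,0],[0.003,-0.036,0,0],[0,-0.036,0,0],[0,0,0,0],[0,0,0,0]]]' > m.json && python3 inch.py m.json 
python3 - <<'E'
from h import *
R=.1255
go(.5865-.779*R,-.0108-.627*R,.035)
E
```

```text
time: 7.8
position: [0.4818, -0.0933, 0.1015]
ee_rot: [0.942, 0.335, -0.0, -0.0]
contact_force: [0.6, -0.1, -0.3]
grip_width: 0.03
grasp_force: 59.6
t 7.8 pos [ 0.4818 -0.0933  0.1015] yawx 39.14 q [ 0.22 -0.24 -0.37 -0.   -1.44  2.03] F [ 0.6 -0.1 -0.3] w 0.03 tool delta [0.0078 0.0014 0.0665]
```

```bash
echo '[[[0.002,0.0014,0.03,0],[0,0,0.025,0],[0,0,0.0115,0],[0,0,0,0],[0,0,0,0]]]' > m.json && python3 inch.py m.json 
python3 - <<'E'
from h import *
R=.1255
go(.5865-.779*R,-.0108-.627*R,.030)
p=bot.read_state()['position']; q=p+[.779*.0055,.627*.0055,.039]
for n in("top","side"):
    x,y=pix(n,q)[0].astype(int); b,im=red(n,(x-25,y-25,x+25,y+25)); print(n,(x,y),b,[onz(n,c[0],q[2]-.004) for c in b])
    cv2.imwrite(f'pics/m_{n}.png',cv2.resize(im[y-45:y+35,x-30:x+50],(400,400)))
cv2.imwrite('pics/m.png',np.hstack([cv2.imread(f'pics/m_{n}.png') for n in("top","side")]))
E
```

```text
time: 8.22
position: [0.4852, -0.0952, 0.0356]
ee_rot: [0.943, 0.333, -0.001, 0.0]
contact_force: [0.8, -0.5, 0.1]
grip_width: 0.0297
grasp_force: 59.6
t 8.22 pos [ 0.4852 -0.0952  0.0356] yawx 38.93 q [ 0.22 -0.2  -0.46  0.   -1.31  2.03] F [ 0.8 -0.5  0.1] w 0.0297 tool delta [ 0.0064 -0.0022  0.0056]
top (np.int64(296), np.int64(243)) [] []
side (np.int64(243), np.int64(216)) [([239.3, 217.0], [236, 213, 7, 9, 55])] [array([[ 0.47978399, -0.08360622,  0.07057287]])]
```

View pics/m.png

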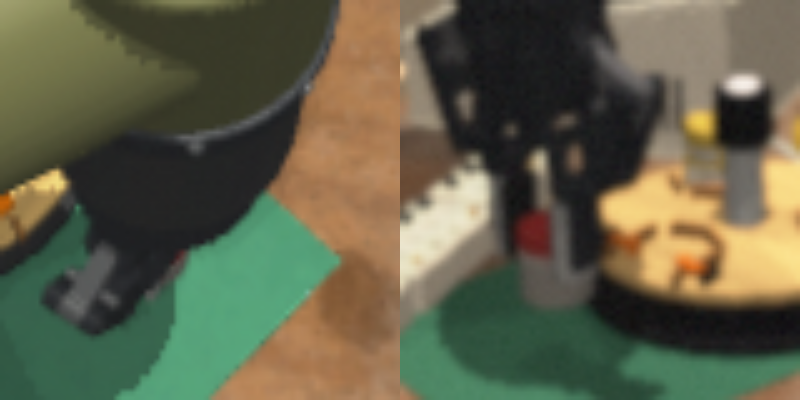

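The side crop shows the pot just outside the rim, with its body centred near (560,270) and level with the deck. I'll correct laterally, lower it to just above the deck and move in towards the mouth.

```bash
echo '[[[0.008,-0.0022,0.003,0],[0.008,0,0.003,0],[0.008,0,0.001,0],[0,0,0,0],[0,0,0,0]]]' > m.json && python3 inch.py m.json 
python3 - <<'E'
from h import *
R=.090
go(.5865-.779*R,-.0108-.627*R,.0275)
E
```

```text
time: 8.73
position: [0.5028, -0.0771, 0.0287]
ee_rot: [0.943, 0.334, -0.0, 0.0]
contact_force: [-0.5, -1.1, -1.0]
grip_width: 0.0296
grasp_force: 59.6
t 8.73 pos [ 0.5028 -0.0771  0.0287] yawx 39.02 q [ 0.24 -0.15 -0.43  0.   -1.29  2.01] F [-0.5 -1.1 -1. ] w 0.0296 tool delta [0.0167 0.0009 0.0012]
```

```bash
echo '[[[0.005,0.001,0,0],[0.005,0,0,0],[0.006,0,0.0005,0],[0,0,0.0005,0],[0,0,0.001,0],[0,0,0,0]]]' > m.json && python3 inch.py m.json 
python3 - <<'E'
from h import *
R=.056
go(.5865-.779*R,-.0108-.627*R,.0275)
E
```

```text
time: 9.23
position: [0.5157, -0.0683, 0.0269]
ee_rot: [0.943, 0.334, 0.0, 0.0]
contact_force: [-1.2, -0.6, 0.1]
grip_width: 0.0301
grasp_force: 59.6
t 9.23 pos [ 0.5157 -0.0683  0.0269] yawx 38.98 q [ 0.26 -0.12 -0.4   0.   -1.29  2.  ] F [-1.2 -0.6  0.1] w 0.0301 tool delta [ 0.0352 -0.0003 -0.0006]
```

```bash
for i in 1 2 3; do :; done; echo '[[[0,0,0.001,0],[0,0,0,0],[0,0,0,0]]]' > m.json && python3 inch.py m.json | sed -n 2,4p; echo '[[[0,0,0.001,0],[0,0,0,0],[0,0,0,0]]]' > m.json && python3 inch.py m.json | sed -n 2,4p;  echo '[[[0.003,0,0,0],[0.003,0,0,0],[0.003,0,0,0],[0,0,0,0],[0,0,0,0]]]' > m.json && python3 inch.py m.json| sed -n 2,4p
```

```text
position: [0.516, -0.0686, 0.0267]
ee_rot: [0.943, 0.334, 0.001, 0.001]
contact_force: [-0.7, -0.5, 4.1]
position: [0.5163, -0.0689, 0.0267]
ee_rot: [0.943, 0.334, 0.001, 0.001]
contact_force: [-2.9, -1.5, 9.3]
position: [0.5233, -0.0636, 0.0268]
ee_rot: [0.943, 0.334, 0.001, 0.001]
contact_force: [-3.4, -2.5, 9.9]
```

```bash
echo '[[[0.003,0,-0.001,0],[0.003,0,0,0],[0.003,0,0,0],[0.003,0,0,0],[0,0,0,0]]]' > m.json && python3 inch.py m.json| sed -n 2,4p; echo '[[[0.002,0,0,0],[0.002,0,0,0],[0.002,0,0,0],[0,0,0,0]]]' > m.json && python3 inch.py m.json| sed -n 2,6p;  python3 - <<'E'
from h import *
R=.056
go(.5865-.779*R,-.0108-.627*R,.0275)
E
```

```text
position: [0.5321, -0.0558, 0.0269]
ee_rot: [0.943, 0.334, -0.0, 0.001]
contact_force: [-2.6, -3.1, 6.9]
position: [0.5367, -0.052, 0.0268]
ee_rot: [0.943, 0.334, -0.0, 0.001]
contact_force: [-3.2, -1.4, 8.1]
grip_width: 0.0302
grasp_force: 60.5
t 10.9 pos [ 0.5367 -0.052   0.0268] yawx 38.97 q [ 0.28 -0.07 -0.35  0.   -1.28  1.97] F [-3.2 -1.4  8.1] w 0.0302 tool delta [ 0.0086 -0.0008 -0.0007]
```

```bash
echo '[[[0.002,0,-0.0005,0],[0.002,0,0,0],[0,0,0,0],[0,0,0,0]]]' > m.json && python3 inch.py m.json| sed -n 2,4p; echo '[[[0.002,0,0,0],[0.002,0,0,0],[0,0,0,0],[0,0,0,0]]]' > m.json && python3 inch.py m.json| sed -n 2,6p;  python3 - <<'E'
from h import *
R=.056
go(.5865-.779*R,-.0108-.627*R,.0275)
E
```

```text
position: [0.5398, -0.0491, 0.0269]
ee_rot: [0.943, 0.334, -0.0, 0.0]
contact_force: [-2.6, -1.5, 5.3]
position: [0.5431, -0.0465, 0.0268]
ee_rot: [0.943, 0.334, 0.0, 0.0]
contact_force: [-0.8, -1.5, 5.7]
grip_width: 0.0297
grasp_force: 60.3
t 11.57 pos [ 0.5431 -0.0465  0.0268] yawx 38.97 q [ 0.28 -0.05 -0.34  0.   -1.28  1.97] F [-0.8 -1.5  5.7] w 0.0297 tool delta [ 0.0002 -0.0006 -0.0007]
```

```bash
for k in 1; do echo '[[[0.0015,0,0,0],[0.0015,0,0,0],[0,0,0,0],[0,0,0,0]]]' > m.json && python3 inch.py m.json| sed -n 2,4p; done; echo '[[[0.0015,0,0,0],[0.0015,0,0,0],[0,0,0,0],[0,0,0,0]]]' > m.json && python3 inch.py m.json| sed -n 2,6p
```

```text
position: [0.5454, -0.0447, 0.0268]
ee_rot: [0.943, 0.334, 0.0, 0.0]
contact_force: [-1.5, -2.0, 5.7]
position: [0.5469, -0.0435, 0.0269]
ee_rot: [0.943, 0.333, -0.001, 0.001]
contact_force: [-5.1, -3.2, 8.0]
grip_width: 0.0299
grasp_force: 60.5
```

```bash
echo '[[[0.0015,0,0,0],[0.001,0,0,0],[0,0,0,0],[0,0,0,0]]]' > m.json && python3 inch.py m.json| sed -n 2,4p; echo '[[[0.0015,0,0,0],[0.001,0,0,0],[0,0,0,0],[0,0,0,0]]]' > m.json && python3 inch.py m.json| sed -n 2,6p
python3 - <<'E'
from h import *
p=bot.read_state()['position']; go(.5865,-.0108,.1)
q=p+[.779*.0055,.627*.0055,.039]
for n in("top","side"):
    x,y=pix(n,q)[0].astype(int); b,im=red(n,(x-25,y-25,x+25,y+25)); print(n,(x,y),b,[onz(n,c[0],q[2]-.004) for c in b])
    h=blobs(im,(5,160,120),(17,255,255),(x-40,y-10,x+50,y+50),4)[0]; print("orange",[(a,onz(n,a[0],.0425)) for a in h])
    cv2.imwrite(f'pics/n_{n}.png',im)
E
```

```text
position: [0.5473, -0.0432, 0.027]
ee_rot: [0.943, 0.333, -0.003, 0.001]
contact_force: [-12.4, -6.3, 11.7]
position: [0.5477, -0.043, 0.0272]
ee_rot: [0.943, 0.333, -0.005, 0.002]
contact_force: [-16.5, -10.0, 16.6]
grip_width: 0.0299
grasp_force: 61.5
t 12.9 pos [ 0.5477 -0.043   0.0272] yawx 38.92 q [ 0.29 -0.03 -0.32  0.   -1.29  1.96] F [-16.5 -10.   16.6] w 0.0299 tool delta [ 0.0496 -0.0007 -0.0734]
top (np.int64(264), np.int64(224)) [([268.9, 227.5], [266, 224, 6, 8, 27])] [array([[ 0.54396219, -0.0468214 ,  0.0621796 ]])]
orange [(([281.4, 226.6], [280, 226, 4, 2, 5]), array([[ 0.54458224, -0.07462978,  0.0425    ]])), (([265.7, 239.4], [263, 236, 6, 8, 25]), array([[ 0.525934  , -0.03386103,  0.0425    ]]))]
side (np.int64(269), np.int64(208)) [([265.2, 209.0], [262, 205, 7, 9, 49])] [array([[ 0.54338699, -0.03360407,  0.0621796 ]])]
orange [(([258.0, 218.8], [255, 217, 7, 5, 25]), array([[ 0.52459016, -0.04210062,  0.0425    ]])), (([270.8, 223.6], [268, 222, 7, 4, 20]), array([[ 0.55045595, -0.07345632,  0.0425    ]]))]
```

```bash
python3 -c "
from h import *
s=bot.read_state();print(s['moment'])"; echo '[[[-0.002,0,-0.001,0],[-0.002,0,-0.001,0],[0,0,0,0],[0,0,0,0]]]' > m.json && python3 inch.py m.json|sed -n 2,4p; echo '[[[0,0,0,0],[0,0,0,0],[0,0,0,0],[0,0,0,0],[0,0,0,0]]]' > m.json && python3 inch.py m.json 0.05;  echo '[[[0,0,-0.01,0],[0,0,-0.02,0],[0,0,-0.03,0],[0,0,-0.03,0],[-0.03,0,0,0],[-0.04,0,0,0],[-0.04,0,0,0],[-0.04,0,0,0],[0,0,0,0],[0,0,0,0]]]' > m.json && python3 inch.py m.json
python3 - <<'E'
from h import *
for n in("top","side"):
    b,im=red(n,(220,190,300,250)); print(n,b,[onz(n,c[0],.066) for c in b])
    print("orange",[(a,onz(n,a[0],.0425)) for a in blobs(im,(5,160,120),(17,255,255),(240,190,300,260),4)[0]])
    cp=blobs(im,(0,0,140),(180,50,255),(238,198,256,216) if n=="top" else (275,183,287,192),4)[0]; print(cp)
    cv2.imwrite(f'pics/o_{n}.png',im)
t,s=cv2.imread('pics/o_top.png'),cv2.imread('pics/o_side.png')
cv2.imwrite('pics/o.png',np.hstack([cv2.resize(t[180:265,205:290],(400,400)),cv2.resize(s[170:250,235:315],(400,400))]))
E
```

```text
[-3.42132131  5.7720492   0.12249209]
position: [0.5469, -0.0425, 0.0273]
ee_rot: [0.943, 0.333, -0.002, -0.0]
contact_force: [-4.7, -4.2, 1.3]
time: 13.75
position: [0.5485, -0.0415, 0.0284]
ee_rot: [0.943, 0.334, 0.0, -0.0]
contact_force: [0.4, -0.6, 0.9]
grip_width: 0.05
grasp_force: 0.0
time: 14.58
position: [0.4312, -0.1371, 0.12]
ee_rot: [0.943, 0.333, 0.002, 0.001]
contact_force: [0.7, -0.1, 0.1]
grip_width: 0.0501
grasp_force: 0.0
top [] []
orange []
[]
side [([268.1, 209.3], [262, 205, 14, 9, 89])] [array([[ 0.5488224 , -0.04524751,  0.066     ]])]
orange [(([267.5, 206.0], [266, 206, 4, 1, 4]), array([[0.55628098, 0.02763968, 0.0425    ]])), (([257.3, 218.7], [254, 217, 7, 5, 28]), array([[ 0.52303779, -0.04122174,  0.0425    ]])), (([270.3, 223.6], [268, 222, 7, 4, 21]), array([[ 0.54933768, -0.07322522,  0.0425    ]]))]
[([280.1, 186.6], [275, 183, 10, 7, 38])]
```

```bash
python3 - <<'E'
from h import *
for f in('side0','n_side','o_side'):
    im=cv2.imread(f'pics/{f}.png'); print(f,[(a,onz("side",a[0],.0425)[0,:2]) for a in blobs(im,(5,160,120),(17,255,255),(250,212,280,230),4)[0]])
go(.5865,-.0108,.13)
E
```

```text
side0 [(([257.9, 218.7], [254, 217, 8, 5, 27]), array([ 0.52441992, -0.04150889])), (([270.3, 223.5], [268, 222, 6, 4, 20]), array([ 0.54940913, -0.07271213]))]
n_side [(([258.0, 218.8], [255, 217, 7, 5, 25]), array([ 0.52459016, -0.04210062])), (([270.8, 223.6], [268, 222, 7, 4, 20]), array([ 0.55045595, -0.07345632]))]
o_side [(([257.3, 218.7], [254, 217, 7, 5, 28]), array([ 0.52303779, -0.04122174])), (([270.3, 223.6], [268, 222, 7, 4, 21]), array([ 0.54933768, -0.07322522]))]
t 14.68 pos [ 0.4321 -0.136   0.1192] yawx 38.96 q [ 0.14 -0.36 -0.43  0.   -1.5   2.11] F [ 0.6 -0.4 -0.3] w 0.0498 tool delta [ 0.1988 -0.0003 -0.0106]
```

View pics/o.png

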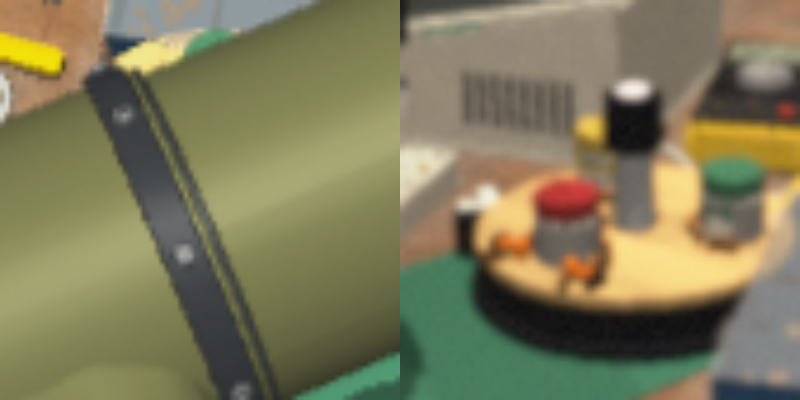

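The side crop shows the red pot seated at (567,215), upright. Both orange catches, at (513,242) and (578,268), are back in their rest positions behind it. Next is the knob.

```bash
echo '[[[0.033,0,-0.005,0],[0.033,0,-0.005,0],[0.033,0,0,0],[0.033,0,0,0],[0.033,0,0,0],[0.033,0,0,0],[0,0,0,0],[0,0,0,0]]]' > m.json && python3 inch.py m.json 0.055; python3 - <<'E'
from h import *
go(.5865,-.0108,.06)
E
```

```text
time: 15.35
position: [0.5864, -0.0097, 0.1263]
ee_rot: [0.942, 0.335, -0.002, -0.0]
contact_force: [-0.3, 0.1, 0.1]
grip_width: 0.0553
grasp_force: 0.0
t 15.35 pos [ 0.5864 -0.0097  0.1263] yawx 39.12 q [ 0.33  0.01 -0.09 -0.   -1.47  1.93] F [-0.3  0.1  0.1] w 0.0553 tool delta [-0.0004  0.001   0.0663]
```

```bash
echo '[[[0,0.001,0.02,0],[0,0,0.02,0],[0,0,0.015,0],[0,0,0.008,0],[0,0,0,0],[0,0,0,0]]]' > m.json && python3 inch.py m.json; echo '[[[0,0,0,0],[0,0,0,0],[0,0,0,0],[0,0,0,0],[0,0,0,0],[0,0,0,0]]]' > m.json && python3 inch.py m.json 0.015;python3 - <<'E'
from h import *
go(.5865,-.0108,.06)
E
```

```text
time: 15.85
position: [0.5863, -0.0126, 0.0659]
ee_rot: [0.943, 0.334, 0.0, 0.0]
contact_force: [0.2, -1.0, 1.3]
grip_width: 0.0548
grasp_force: 0.0
time: 16.35
position: [0.5867, -0.012, 0.0672]
ee_rot: [0.943, 0.334, 0.001, 0.0]
contact_force: [-2.9, 1.6, 6.7]
grip_width: 0.0265
grasp_force: 58.9
t 16.35 pos [ 0.5867 -0.012   0.0672] yawx 38.99 q [ 0.32  0.03 -0.18  0.   -1.36  1.93] F [-2.9  1.6  6.7] w 0.0265 tool delta [ 0.0006 -0.001   0.0072]
```

```bash
echo '[[[0,0,0,0.05],[0,0,0,0.1],[0,0,0,0.1],[0,0,0,0.1],[0,0,0,0.1],[0,0,0,0.1],[0,0,0,0.1],[0,0,0,0.1],[0,0,0,0.1],[0,0,0,0.05]]]' > m.json && python3 inch.py m.json|sed -n 2,6p; echo '[[[0,0,0,0.1],[0,0,0,0.1],[0,0,0,0.1],[0,0,0,0.08],[0,0,0,0.03],[0,0,0,0],[0,0,0,0],[0,0,0,0]]]' > m.json && python3 inch.py m.json
cat > m.py <<'E'
from h import *
go(.5865,-.0108,.06)
C=np.array([.5865,-.0108])
def pr(k,p):
    d=p[:2]-C; print(k,p.round(4),"r",np.hypot(*d).round(4),"ang",np.degrees(np.arctan2(d[1],d[0])).round(1))
for n in("top","side"):
    b,im=red(n,(205,175,310,260)); cv2.imwrite(f'pics/z_{n}.png',im)
    for q in b: print(n,q); pr("red",onz(n,q[0],.063)[0])
    for q in blobs(im,(5,160,120),(17,255,255),(205,175,310,260),5)[0]: print(q); pr("orange",onz(n,q[0],.0425)[0])
    for q in blobs(im,(20,160,120),(30,255,255),(205,175,310,260),60)[0]: print(q); pr("yel",onz(n,q[0],.063)[0])
    for q in blobs(im,(55,60,40),(88,255,255),(205,175,310,215),40)[0]: print(q); pr("grn",onz(n,q[0],.063)[0])
    for q in blobs(im,(0,0,160),(180,60,255),(222,245,245,268) if n=="top" else (242,204,258,218),5)[0]: print(q); pr("arrow",onz(n,q[0],.034)[0])
E
python3 m.py
```

```text
position: [0.5867, -0.0119, 0.0672]
ee_rot: [0.994, -0.112, 0.001, -0.0]
contact_force: [-4.8, 3.4, 6.2]
grip_width: 0.0264
grasp_force: 59.0
time: 17.85
position: [0.5867, -0.0118, 0.0672]
ee_rot: [0.951, -0.31, 0.001, -0.001]
contact_force: [-3.7, 1.7, 5.7]
grip_width: 0.0265
grasp_force: 59.1
t 17.85 pos [ 0.5867 -0.0118  0.0672] yawx -36.06 q [ 0.32  0.03 -0.18 -0.   -1.36  0.62] F [-3.7  1.7  5.7] w 0.0265 tool delta [-0.0008 -0.0007  0.0072]
top ([239.0, 232.4], [232, 226, 16, 14, 167])
red [0.5508 0.0176 0.063 ] r 0.0456 ang 141.5
([262.8, 218.0], [261, 214, 5, 9, 9])
orange [ 0.5752 -0.0405  0.0425] r 0.0318 ang -110.8
([228.9, 238.4], [225, 236, 8, 6, 28])
orange [0.5503 0.0425 0.0425] r 0.0644 ang 124.2
([249.0, 240.0], [248, 238, 3, 5, 7])
orange [0.5347 0.0014 0.0425] r 0.0532 ang 166.8
([286.5, 209.8], [280, 202, 15, 13, 70])
grn [ 0.5721 -0.0943  0.063 ] r 0.0847 ang -99.8
([212.6, 210.7], [207, 205, 11, 10, 47])
grn [0.6146 0.0608 0.063 ] r 0.0769 ang 68.6
([271.6, 211.2], [264, 205, 13, 10, 67])
grn [ 0.578  -0.0622  0.063 ] r 0.0521 ang -99.4
([232.0, 254.7], [226, 251, 12, 9, 59])
arrow [0.5154 0.0451 0.034 ] r 0.0904 ang 141.8
side ([264.6, 200.3], [259, 197, 12, 8, 74])
red [0.5484 0.0172 0.063 ] r 0.0473 ang 143.7
([256.0, 211.3], [253, 209, 6, 5, 18])
orange [0.5245 0.0014 0.0425] r 0.0632 ang 168.9
([301.2, 198.0], [292, 194, 18, 10, 139])
yel [0.6395 0.0128 0.063 ] r 0.058 ang 24.0
([282.2, 211.2], [277, 208, 12, 7, 73])
grn [ 0.5801 -0.056   0.063 ] r 0.0456 ang -98.0
([250.2, 209.1], [246, 207, 9, 5, 21])
arrow [0.5131 0.0367 0.034 ] r 0.0874 ang 147.1
```

```bash
echo '[[[0,0,0,0.01],[0,0,0,0.01],[0,0,0,0],[0,0,0,0],[0,0,0,0],[0,0,0,0]]]' > m.json && python3 inch.py m.json; python3 m.py | grep -E "^t |red|arrow"
```

```text
time: 18.45
position: [0.5867, -0.0118, 0.0672]
ee_rot: [0.948, -0.319, 0.001, -0.001]
contact_force: [-4.2, 2.5, 6.8]
grip_width: 0.0263
grasp_force: 59.1
t 18.45 pos [ 0.5867 -0.0118  0.0672] yawx -37.2 q [ 0.32  0.03 -0.18 -0.   -1.36  0.6 ] F [-4.2  2.5  6.8] w 0.0263 tool delta [-0.0008 -0.0007  0.0072]
red [0.5513 0.0184 0.063 ] r 0.0457 ang 140.4
arrow [0.5154 0.0451 0.034 ] r 0.0904 ang 141.8
red [0.5484 0.0172 0.063 ] r 0.0473 ang 143.7
arrow [0.5182 0.0426 0.034 ] r 0.0867 ang 142.0
arrow [0.5056 0.0295 0.034 ] r 0.0903 ang 153.5
```

```bash
python3 -c "
from station import bot
print(bot.sign_off())"
```

```text
the job is handed in; nothing more can be done
None
```

The red pot is in the empty bay with both orange catches closed behind it. The carousel is turned so the pot points at the white arrow, measured within about 2° (one camera reads −1.4°, the other +1.9°). I handed the job in at about 18.5 s with the fingers still gripping the knob.

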